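# Check a casting frame for square with a slide rule

## Task

Check the wooden casting frame for square with the sprung slide rule: hook its rear notch behind the near-left corner pin and draw it out until the front notch seats on the far-right pin, hold still a moment, then in the same way measure from the near-right pin to the far-left pin, shifting nothing on the frame meanwhile. Compare the two lengths, push the far rail along by its end until the frame is square (leave it if it already is), and leave the rule standing lengthwise in the middle of its cork mat as it was. Don't disturb the pots and tools around.

Things in the scene. Friction and masses are not known exactly. Their poses are not given: they have to be found in the camera images.
- frame: Plywood board fixed to the table (210 mm in x, 215 in y, 12 thick) carrying a wooden four-rail frame. Origin: underside centre of the board, table height; x points away from the robot, y left along the near rail. Rails 24 mm wide, tops 36 mm above the table. Near rail (x -80 mm) fixed; far rail (x +80 mm) slides along y only, up to 35 mm either way from square; the side rails swing with it.
- pin_near_left (a point): top centre of the fixed corner pin at the left end of the near rail: frame x -80, y +90 mm, 58 mm above the table. Each of the four corners has such a vertical round steel pin, 10 mm across, standing from the rail top (36 mm) to 58 mm above the table
- pin_near_right (a point): top centre of the fixed corner pin at the right end of the near rail (frame x -80, y -90 mm)
- pin_far_left (a point): top centre of the corner pin at the left end of the sliding far rail: frame x +80, y +90 mm when square (moves with the rail). The two far pins are 180 mm apart, like the near ones
- pin_far_right (a point): top centre of the corner pin at the right end of the sliding far rail (frame x +80, y -90 mm when square)
- rail_end_left (a point): centre of the far rail's left end face, 12 mm outside its pin (frame y +102 mm when square), 24.5 mm above the table; the face is 24 mm wide and spans 13 to 36 mm above the table. Pushed here along the rail, the rail slides stiffly (about 12 N) and stays where it is left
- rail_end_right (a point): centre of the far rail's right end face, likewise (frame y -102 mm when square)
- rule: Slide rule, about 330 g: aluminium bar 28 mm wide with an upright grey handle, and a tongue sliding out at the rear. Origin: under the handle's centre, level with the undersides of the notches it stands on; x runs along the rule to the front notch, z up. Bar: x -60 to +95 mm, 18 to 28 mm above the origin; with the origin 44 mm above the table the bar passes over the pins, the notches over the rails.
- rule_handle (a point): centre of the rule's handle, 51.5 mm above the rule's origin; the handle is 46 mm long (rule x), 18 mm wide (rule y) and spans 28 to 75 mm above the origin
- front_notch (a point): where a pin's axis lies when seated in the front notch: rule x +95 mm, 6 mm above the origin. The notch is a V of two steel plates 4 mm thick hanging under the bar, 0 to 20 mm above the origin, open towards rule +x (90 degrees), and catches a pin within about 7 mm of the centre line. It meets the far pin from inside the frame
- rear_notch (a point): where a pin's axis lies when seated in the rear notch: rule x -110 mm minus the extension, 6 mm above the origin. A V like the front one, also open towards rule +x, under the end of the tongue. It hooks the near pin from outside the frame; moving the handle towards the far pin then draws the tongue out
- rule_slide (a joint): how far the rule's tongue is drawn out to the rear, m, 0 to 0.075; the distance between pins seated in the notches is 0.205 m plus this. A light spring (1 N shut, 3 N fully out) pulls it shut when free
- rule_mat: the rule's cork mat, fixed, 300 mm (x) by 110 mm (y), 4 mm thick, origin at the underside centre, left or right of the frame; the rule starts on it, lengthwise, front notch pointing away from the robot
- tool_mat: grey mat of the same size on the other side of the frame, with the spatula, brush and clay puck on it
- dish: bystander, leave alone: shallow terracotta bowl, 64 mm across, 26 mm high, standing inside the frame on its board; origin at the underside centre
- beaker: bystander, leave alone: white ceramic cup, 72 mm across, 85 mm high, on the robot's side of the frame; origin at the underside centre
- glaze_jar: bystander, leave alone: clay-coloured jar, 56 mm across, 90 mm high, beyond the far rail; origin at the underside centre
- cone_pot: bystander, leave alone: small terracotta pot, 76 mm across, 80 mm high, beyond the far rail, to the left; origin at the underside centre
- spatula: bystander, leave alone: wooden-handled spatula, 190 mm long, on the grey tool mat
- brush: bystander, leave alone: brush, 170 mm long, on the grey tool mat
- clay_disc: bystander, leave alone: clay puck, 60 mm across, 30 mm high, on the grey tool mat; origin at the underside centre

How it is judged (in metres and radians):
On the way, in this order (a step that is already met when the one before it is completed fails the run):
1. the rule spans near-left to far-right: both notches within 5 mm of seated on their pins, level with the pin tops, far rail not yet moved (6 mm) (horizontal distance between rear_notch and pin_near_left below 0.005 m and horizontal distance between front_notch and pin_far_right below 0.005 m and height (world z) of front_notch between 0.041 and 0.06 m and height (world z) of rear_notch between 0.041 and 0.06 m and distance of pin_far_left from where it was at the start of the episode below 0.006 m), for 0.3 s.
2. the rule spans near-right to far-left in the same way, far rail not yet moved (6 mm) (horizontal distance between rear_notch and pin_near_right below 0.005 m and horizontal distance between front_notch and pin_far_left below 0.005 m and height (world z) of front_notch between 0.041 and 0.06 m and height (world z) of rear_notch between 0.041 and 0.06 m and distance of pin_far_left from where it was at the start of the episode below 0.006 m), for 0.3 s.
At the end, for the whole second after the job is handed in: The far rail is within 4 mm of its square position (diagonals equal within about 6 mm), and the rule stands upright at rest on its cork mat, its origin within 60 mm (lengthwise) and 35 mm (crosswise) of the mat's centre, lengthwise within 0.3 rad (y of pin_far_left in the frame of frame between 0.086 and 0.094 m and x of rule in the frame of rule_mat between -0.06 and 0.06 m and y of rule in the frame of rule_mat between -0.035 and 0.035 m and angle between the x axis of rule and the x axis of rule_mat, either way round below 0.3 rad and angle between rule's own z axis and vertical below 0.1 rad and height (world z) of rule below 0.012 m and linear speed of rule below 0.02 m/s); the robot touches nothing.
It fails at once if the dish, beaker, glaze jar, cone pot or clay puck is moved more than 30 mm or tipped (distance of any of dish, beaker, glaze_jar, cone_pot, clay_disc from where it was at the start of the episode above 0.03 m or angle between any of dish, beaker, glaze_jar, cone_pot, clay_disc's own z axis and vertical above 0.5 rad).
It fails at once if the spatula or brush is moved more than 30 mm (distance of any of spatula, brush from where it was at the start of the episode above 0.03 m).
It also fails if it takes over 72 s, if anything falls off the work surface, if the arm or the gripper's body presses on something with over 40 N, if the wrist force passes 120 N, or if a joint passes its speed limit or range.

## Robot

A 6-joint arm with a two-finger parallel gripper is mounted at the origin on the work surface. World frame = base frame: x ahead of the robot, y to its left, z up, the work surface at z = 0. Lengths are in mm, angles in degrees, forces in N, time in s.
With the tool pointing down it reaches from about 300 to 850 mm from the base axis. Payload 4.2 kg.
Tool frame: the origin (TCP) lies on the centre line of the jaws, within the pads' length; the fingertips stand env.nose_length ahead of it and the grasp point (between the pads) lies 2 mm behind it (env.nose_length is the distance from the TCP to the fingertips, in mm); z points along the fingers, y is the direction in which the jaws open and shut (so a half turn about z gives the same grasp; the last joint's range is limited). The gripper opens to 91 mm and grips with 3 to 60 N. Pads are 32 mm wide; open, the fingers measure 118 mm over their backs; the gripper's body (76 mm by 178 mm) begins 60 mm behind the grasp point.
Start: joints at [-75.573, 18.312, 89.639, -0, 72.044, -1.146], TCP at [154.37, -553.905, 230.976] pointing down, gripper open.
Joint ranges: [-177.97, 177.97], [-48.28, 115.42], [12.27, 149.76], [-77.06, 257.06], [2.81, 150.46], [-146.56, 146.56]. Speed limits (degrees/s): [147.25, 147.25, 180, 180, 180, 180].

## Interface

Orientations are given as [roll, pitch, yaw] about the fixed x, y, z axes, in that order (R = Rz(yaw) Ry(pitch) Rx(roll)).
In Python, from workcell import env gives the robot as it stands. The module is installed in compiled form; this text tells all that it offers.
- The arm moves only by the tool jog_arm, never from a script. Its argument "deltas" is a list that holds one entry, the list of rows, each a list of 5 numbers: the shift along the tool's x, y, z in m, then the turn about the tool's z in degrees, then the finger opening in m, from 0 to 0.0912. A call has 1 to 20 rows; each row is the pose to reach, as a shift and turn from the pose commanded when the call began, along the tool's axes at that moment; what a row does not reach only later rows make up. A row lasts 1/12 s, in which the tool goes at most 41.7 mm and 7.16 degrees, less where a joint would pass 70% of its speed; a pose out of reach is approached as far as the arm can. A call with a gripper value outside its range is refused whole. The fingers move at their own pace and stop on an object; "grip_force" is the grip in N (left out, the last holds). Time passes only in rows, so rows that repeat a pose let the fingers close. It gives the time, the measured TCP pose, the force and the opening at its end, in the units of the state.
- env.state(): the state, without advancing time (a new reading comes with each control period).
- env.grab_frame(name): name is "scene" or "top"; returns the picture (420x560x3 uint8, red, green, blue); there is no depth.
- env.camera_params(name): a dict with "fx", "fy", "cx", "cy" (pixels), "k1" (the pictures are not rectified: a ray, as slopes to the right and down, at radius r is drawn at 1 + k1 r^2 times it, then the intrinsics apply), "xyz" and "orientation" of the camera in the world. Camera axes: x right, y down, z forward; pixel columns grow to the right and rows downward; lengths in mm; the calibration is good to about 2 mm. A picture is of the moment at which its call begins. camera_params takes no time and is no camera call.
- env.job_done(): hands the job in, once; it reports no verdict.
Trained networks look in the newest picture that a camera, given by its name, has taken for a name from the list of things; names that differ only in an ending like _2 or _b are one class to them, and where a whole thing is asked for, a point or a joint stands for the part that bears it (a point fixed in the world has none). Each returns a list of dicts, best first, with "conf" (0 to 1); they miss things now and then, are a little off and sometimes report something else, mostly with a low value. They report only what shows in the picture. A call takes as long as a camera call.
- env.look_for(camera, label): "xyz" ([x, y, z] in mm, in world coordinates, good to about 4 mm: the middle of the surface that is visible of it).
The state is a dict: "time_s": time; "qpos": joint angles; "qvel": joint speeds; "effort": joint torques, N m; "ee_pos": TCP position; "ee_rot": TCP orientation; "force": force on the tool from outside, world axes, zero at the start; "torque": the same for the moment, N m; "gripper_width": finger opening in mm.
Only numpy, scipy, OpenCV 4.12 (cv2) and the standard library are available. Lean on these libraries where they do the work, as an engineer would, in place of code of your own. Each camera call takes 0.05 s, during which the arm holds its last target.

## Working session

There is one attempt and no reset: what is moved stays moved. The work goes in short steps, Python scripts to look and compute and a tool call to move; the robot and the scene stay as the last step left them, time stands still between calls to the robot, and variables do not carry over. Pictures are saved under pics/ and viewed, and the job is handed in when it is done.

Besides the shell and the picture viewer there is one more tool, called after "Call:" as a command line: name --argument value ..., lists and objects as JSON in quotes. jog_arm: Moves the arm, as the interface text tells. Its arguments: {"type":"object","properties":{"deltas":{"type":"array"},"grip_force":{"type":"number"}},"required":["deltas"]}

```bash
mkdir -p pics; python3 - <<'E'
from workcell import env
import cv2
s=env.state();print({k:s[k] for k in('time_s','ee_pos','ee_rot','force','gripper_width')},env.nose_length)
for c in('scene','top'):
    print(env.camera_params(c))
    cv2.imwrite(f'pics/{c}0.png',env.grab_frame(c)[:,:,::-1])
for n in['frame','rule','rule_handle','pin_near_left','pin_near_right','pin_far_left','pin_far_right','rule_mat','dish','beaker','glaze_jar','cone_pot','rail_end_left','rail_end_right','front_notch','rear_notch']:
    print(n,[(([round(v) for v in d['xyz']]),round(d['conf'],2)) for d in env.look_for('top',n)][:4])
print(env.state()['time_s'])
E
```

```text
{'time_s': 0.0, 'ee_pos': array([ 154.26714333, -553.44200647,  230.12362671]), 'ee_rot': array([-1.79899683e+02, -1.71278665e-03,  1.55741613e+01]), 'force': array([ 0.2548916 , -0.45020599, -0.27768338]), 'gripper_width': 91.08994753863827} 17.0
{'fx': 425.8495637452942, 'fy': 425.8495637452942, 'cx': 280.8950797996702, 'cy': 210.5857072170918, 'k1': -0.08910919579395964, 'xyz': array([1323.38993272, -308.10281427,  617.68030065]), 'orientation': array([-124.05310496,    0.1258883 ,   67.55778229])}
{'fx': 426.1397664669685, 'fy': 426.1397664669685, 'cx': 278.97321075909855, 'cy': 211.71221728667294, 'k1': -0.02450068166409608, 'xyz': array([417.77938823,   1.03211895, 965.05280364]), 'orientation': array([-169.30907832,    0.23276359,  -90.78232686])}
frame [([556, -5, 11], 0.7), ([498, 287, 36], 0.68)]
rule [([491, 287, 29], 0.61), ([397, -86, 25], 0.35)]
rule_handle [([500, 283, 33], 0.6), ([635, -8, 38], 0.15)]
pin_near_left [([552, -1, 11], 0.75)]
pin_near_right [([556, -10, 14], 0.65)]
pin_far_left [([641, -5, 40], 0.63)]
pin_far_right [([640, -4, 37], 0.65)]
rule_mat [([515, 303, 1], 0.76), ([457, -316, 7], 0.68)]
dish [([488, -351, 23], 0.68), ([566, -15, 25], 0.58)]
beaker [([398, -83, 27], 0.79), ([402, 279, 27], 0.43)]
glaze_jar [([702, -27, 89], 0.68), ([513, 303, 4], 0.48)]
cone_pot [([709, 81, 56], 0.6)]
rail_end_left [([637, -9, 37], 0.7)]
rail_end_right [([638, -6, 40], 0.68), ([495, 285, 32], 0.41)]
front_notch []
rear_notch [([710, 80, 58], 0.7), ([407, 282, 28], 0.47)]
0.9
```

View pics/top0.png

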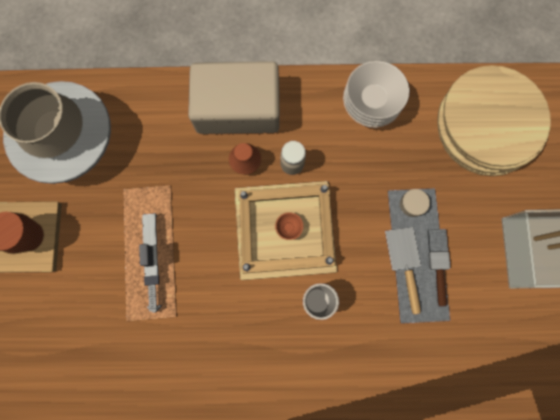

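View pics/scene0.png

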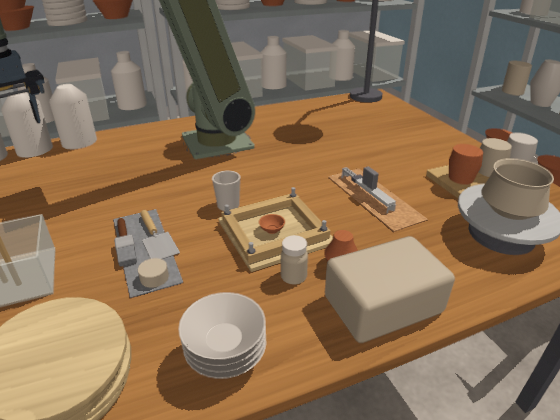

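```bash
cat > h.py <<'E'
import numpy as np,cv2
from workcell import env
from scipy.spatial.transform import Rotation as R
def cam(c):
    p=env.camera_params(c);return p,R.from_euler('xyz',p['orientation'],degrees=True).as_matrix()
def proj(P,c='top'):
    p,M=cam(c);q=(np.atleast_2d(P)-p['xyz'])@M;s=q[:,:2]/q[:,2:]
    s=s*(1+p['k1']*(s**2).sum(1,keepdims=True));return s*[p['fx'],p['fy']]+[p['cx'],p['cy']]
def unproj(uv,z,c='top'):
    p,M=cam(c);d=(np.atleast_2d(uv).astype(float)-[p['cx'],p['cy']])/[p['fx'],p['fy']];s=d.copy()
    for _ in range(20): s=d/(1+p['k1']*(s**2).sum(1,keepdims=True))
    r=np.c_[s,np.ones(len(s))]@M.T;return p['xyz']+r*((z-p['xyz'][2])/r[:,2:])
E
python3 - <<'E'
from h import *
im=cv2.imread('pics/top0.png')
def crop(n,x0,y0,w,h,k,src=im):
    c=cv2.resize(src[y0:y0+h,x0:x0+w],None,fx=k,fy=k,interpolation=cv2.INTER_CUBIC)
    for i in range(0,w,10):cv2.putText(c,str(x0+i),(i*k,10),0,.35,(255,255,255),1);cv2.line(c,(i*k,12),(i*k,18),(255,255,255),1)
    for i in range(0,h,10):cv2.putText(c,str(y0+i),(0,i*k+4),0,.35,(255,255,255),1)
    cv2.imwrite(n,c)
crop('pics/f.png',230,175,112,108,5) if 0 else crop('pics/f.png',230,175,112,108,5)
crop('pics/r.png',118,180,64,144,4)
s=cv2.imread('pics/scene0.png')
crop('pics/fs.png',210,160,130,110,5,s)
E
```

```text
(no output)
```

View pics/f.png

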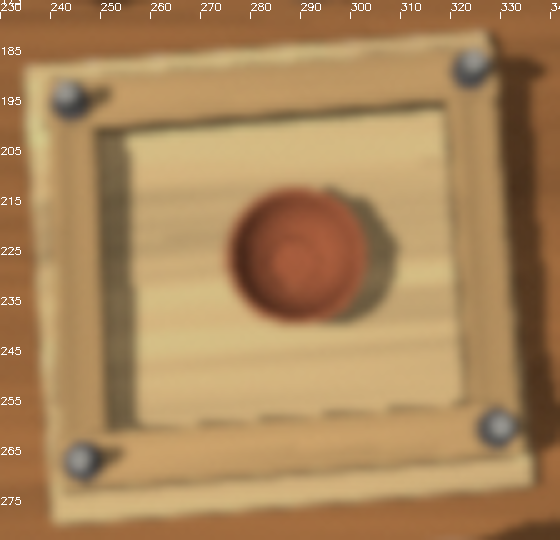

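View pics/r.png

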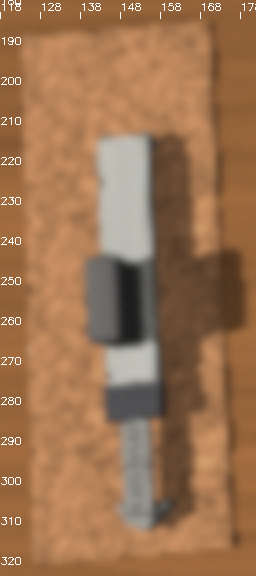

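View pics/fs.png

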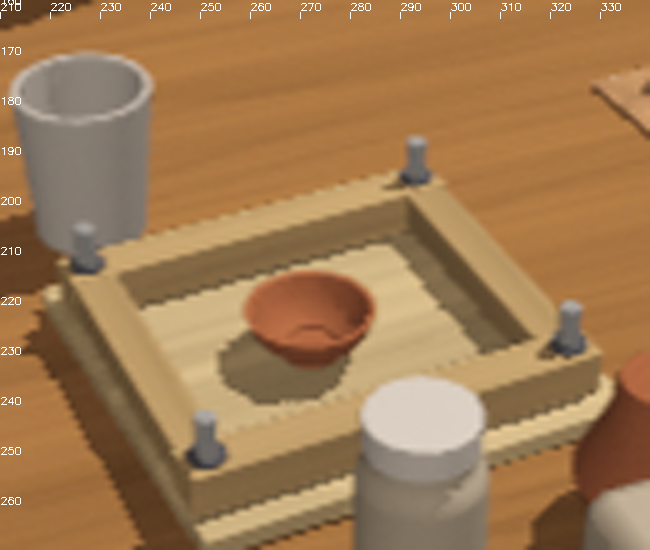

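```bash
cat > fit.py <<'E'
from h import *
from scipy.optimize import least_squares
f=lambda a,x0,y0,k:(np.array(a)+.5)/k-.5+[x0,y0]
def T(p,P):
    c,s=np.cos(p[2]),np.sin(p[2]);P=np.array(P,float);return np.c_[p[0]+c*P[:,0]-s*P[:,1],p[1]+s*P[:,0]+c*P[:,1],P[:,2]]
if __name__=='__main__':
    top=f([[84,459],[500,424],[68,93],[473,67]],230,175,5)  # NL NR FL FR
    sc=f([[415,142],[84,228],[569,306],[204,415]],210,160,5)
    print('top-only\n',unproj(top,58).round(1)); print('scene-only\n',unproj(sc,58,'scene').round(1))
    pts=lambda s:[[-80,90,58],[-80,-90,58],[80,90+s,58],[80,-90+s,58]]
    for nm,wt,ws in(('top',1,0),('scene',0,1),('both',1,1)):
        r=least_squares(lambda p:np.r_[wt*(proj(T(p,pts(p[3])))-top).ravel(),ws*(proj(T(p,pts(p[3])),'scene')-sc).ravel()],[556,0,0,0],x_scale=[1,1,.01,1])
        print(nm,r.x[:2],np.degrees(r.x[2]),r.x[3],'\n',r.fun.round(1))
    hz=79;b=32
    pr=f([[97,139],[152,135],[87,258],[117,256],[119,342],[90,343]],118,180,4)
    P=[[95,14,b],[95,-14,b],[23,9,hz],[23,-9,hz],[-23,-9,hz],[-23,9,hz]]
    r=least_squares(lambda p:(proj(T(p,P))-pr).ravel(),[490,285,0],x_scale=[1,1,.01])
    print('rule',r.x[:2],np.degrees(r.x[2]),r.fun.round(1))
    pm=f([[22,36],[211,24],[232,546],[32,562]],118,180,4)
    Q=[[150,55,4],[150,-55,4],[-150,-55,4],[-150,55,4]]
    r=least_squares(lambda p:(proj(T(p,Q))-pm).ravel(),[490,285,0],x_scale=[1,1,.01])
    print('mat',r.x[:2],np.degrees(r.x[2]),r.fun.round(1))
E
python3 fit.py
```

```text
top-only
 [[ 472.3   72.9   58. ]
 [ 484.6 -103.6   58. ]
 [ 631.3   80.    58. ]
 [ 640.4  -97.3   58. ]]
scene-only
 [[ 474.    73.6   58. ]
 [ 486.  -104.9   58. ]
 [ 632.9   80.1   58. ]
 [ 644.5  -98.8   58. ]]
top [557.16245952 -10.542437  ] 3.482812425058418 -2.945087212386537 
 [-0.7  0.2  0.8  0.8 -0.6 -0.2  0.5 -1.  -0.  -0.  -0.  -0.   0.  -0.
 -0.  -0. ]
scene [558.90402812  -9.88997989] 3.9126065693308494 -4.954987815826038 
 [-0.  -0.   0.  -0.  -0.  -0.   0.  -0.   0.1 -0.3 -0.2 -0.1  0.1 -0.
 -0.1  0.2]
both [557.57936452 -10.2247876 ] 3.6089698776470556 -3.6429827820440264 
 [-0.8  0.1  0.7  0.5 -0.5 -0.3  0.6 -1.3  0.  -0.4 -0.4 -0.5  0.2 -0.3
 -0.1 -0.3]
rule [498.41123506 286.19921318] 4.272537418678932 [ 0.7  0.1 -0.6 -0.  -0.6 -0.2  0.5 -0.5  0.7  0.  -0.7  0.5]
mat [513.51587589 299.02033301] 4.03113903499522 [ 0.2 -0.  -0.1 -1.  -0.2  0.4  0.1  0.5]
```

```bash
cat > d.py <<'E'
import sys
from h import *
# usage: d.py x y z yaw : tool-frame delta from measured pose
s=env.state();p=s['ee_pos'];yaw=s['ee_rot'][2]
print('t',round(s['time_s'],2),'pos',p.round(1),'rot',s['ee_rot'].round(2),'F',s['force'].round(1),'T',s['torque'].round(2),'w',round(s['gripper_width'],1),'q6',s['qpos'][5].round(1),'q1',s['qpos'][0].round(1))
if len(sys.argv)>1:
    a=[float(v) for v in sys.argv[1:]]
    M=R.from_euler('xyz',s['ee_rot'],degrees=True).as_matrix()
    d=M.T@(np.array(a[:3])-p);print('delta mm',d.round(1),'turn',round(((yaw-a[3]+180)%360)-180,2))
E
python3 d.py 498.5 286 130 4.2; python3 d.py 340 -100 210 10
```

```text
t 0.9 pos [ 154.4 -553.9  231. ] rot [179.99  -0.    15.57] F [0.  0.9 0.6] T [-0.11  0.02 -0.01] w 91.3 q6 -1.1 q1 -75.6
delta mm [ 557.  -716.7  100.9] turn 11.37
t 0.9 pos [ 154.4 -553.9  231. ] rot [179.99  -0.    15.57] F [0.  0.9 0.6] T [-0.11  0.02 -0.01] w 91.3 q6 -1.1 q1 -75.6
delta mm [ 300.7 -387.4   21. ] turn 5.57
```

Call:
jog_arm --deltas '[[[0.025, -0.032, 0, 0.5, 0.0912], [0.05, -0.065, 0, 1, 0.0912], [0.075, -0.097, 0, 1.5, 0.0912], [0.1, -0.129, 0, 2, 0.0912], [0.125, -0.161, 0, 2.5, 0.0912], [0.15, -0.193, 0, 3, 0.0912], [0.175, -0.225, 0, 3.5, 0.0912], [0.2, -0.257, 0, 4, 0.0912], [0.225, -0.29, 0, 4.5, 0.0912], [0.25, -0.322, 0, 5, 0.0912], [0.275, -0.354, 0, 5.5, 0.0912], [0.3, -0.386, 0.01, 6, 0.0912], [0.325, -0.418, 0.02, 6.5, 0.0912], [0.35, -0.45, 0.03, 7, 0.0912], [0.375, -0.482, 0.04, 7.5, 0.0912], [0.4, -0.515, 0.05, 8, 0.0912], [0.425, -0.547, 0.06, 8.5, 0.0912], [0.45, -0.579, 0.07, 9, 0.0912], [0.475, -0.611, 0.08, 10, 0.0912], [0.5, -0.643, 0.09, 11.37, 0.0912]]]' --grip_force 30

```text
time_s: 2.57
ee_pos: [463.0, 200.0, 141.0]
ee_rot: [180.0, -0.0, 4.2]
force: [1.5, 0.1, 0.5]
gripper_width: 91.3
```

```bash
python3 d.py 498.5 286 120 4.2
```

```text
t 2.57 pos [463. 200. 141.] rot [ 1.7999e+02 -3.0000e-02  4.1900e+00] F [1.5 0.1 0.5] T [-0.04 -0.02 -0.06] w 91.3 q6 107.9 q1 22.1
delta mm [ 41.7 -83.2  21. ] turn -0.01
```

Call:
jog_arm --deltas '[[[0.017, -0.034, 0.008, 0, 0.0912], [0.034, -0.067, 0.016, 0, 0.0912], [0.0417, -0.0832, 0.021, 0, 0.0912], [0.0417, -0.0832, 0.021, 0, 0.0912]]]'

```text
time_s: 2.9
ee_pos: [499.1, 287.3, 119.0]
ee_rot: [-180.0, -0.0, 4.4]
force: [-0.4, 0.0, 0.4]
gripper_width: 91.2
```

```bash
python3 - <<'E'
from h import *
env.state()
for c in('top','scene'): cv2.imwrite(f'pics/{c}1.png',env.grab_frame(c)[:,:,::-1])
a=cv2.imread('pics/top1.png')[170:330,90:250];b=cv2.imread('pics/scene1.png')[90:250,290:450]
cv2.imwrite('pics/g1.png',cv2.resize(np.hstack([a,b]),None,fx=2.5,fy=2.5,interpolation=cv2.INTER_CUBIC))
E
python3 d.py
```

```text
t 3.0 pos [497.7 283.9 119.9] rot [1.7994e+02 8.0000e-02 4.2700e+00] F [-0.1 -0.5 -0.1] T [-0.02 -0.01 -0.07] w 91.0 q6 114.3 q1 28.6
```

View pics/g1.png

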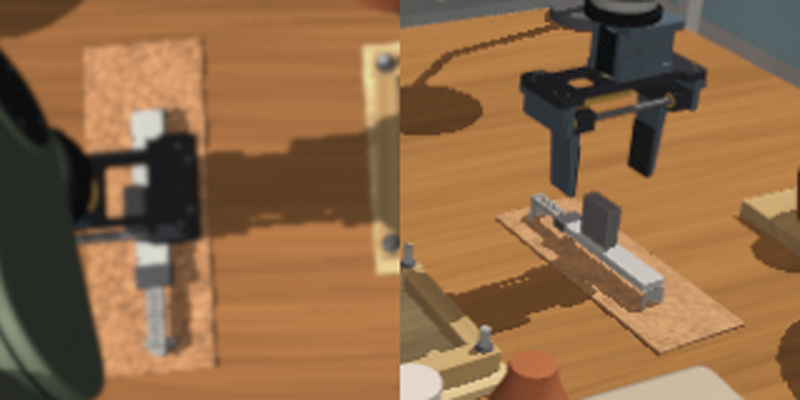

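Call:
jog_arm --deltas '[[[0, 0, 0.03, 0, 0.0912], [0, 0, 0.055, 0, 0.0912], [0, 0, 0.0645, 0, 0.0912], [0, 0, 0.0645, 0, 0.0912], [0, 0, 0.0645, 0, 0.0], [0, 0, 0.0645, 0, 0.0], [0, 0, 0.0645, 0, 0.0], [0, 0, 0.0645, 0, 0.0], [0, 0, 0.0645, 0, 0.0], [0, 0, 0.0645, 0, 0.0], [0, 0, 0.0645, 0, 0.0]]]' --grip_force 35

```text
time_s: 3.92
ee_pos: [498.2, 283.9, 56.2]
ee_rot: [-180.0, -0.0, 4.2]
force: [0.3, -0.6, 0.3]
gripper_width: 47.4
```

```bash
python3 d.py 498.5 286 55.5 4.2;python3 d.py
```

```text
t 3.92 pos [498.2 283.9  56.2] rot [-1.7999e+02 -3.0000e-02  4.2100e+00] F [ 0.3 -0.6  0.3] T [ 0.03  0.01 -0.03] w 47.4 q6 114.3 q1 28.5
delta mm [ 0.5 -2.1  0.7] turn 0.01
t 3.92 pos [498.2 283.9  56.2] rot [-1.7999e+02 -3.0000e-02  4.2100e+00] F [ 0.3 -0.6  0.3] T [ 0.03  0.01 -0.03] w 47.4 q6 114.3 q1 28.5
```

Call:
jog_arm --deltas '[[[0, 0, 0, 0, 0], [0, 0, 0, 0, 0], [0, 0, 0, 0, 0], [0, 0, 0, 0, 0], [0, 0, 0, 0, 0], [0, 0, 0, 0, 0], [0, 0, 0, 0, 0], [0, 0, 0, 0, 0], [0, 0, 0, 0, 0]]]'

```text
time_s: 4.67
ee_pos: [498.2, 284.0, 56.0]
ee_rot: [-180.0, -0.0, 4.2]
force: [0.6, 1.2, 0.2]
gripper_width: 17.4
```

```bash
python3 - <<'E'
from h import *
for i in range(3):
    env.grab_frame('top'); s=env.state(); print(s['time_s'],s['ee_pos'].round(2),s['ee_rot'].round(2),s['qpos'].round(3),s['force'].round(1),s['gripper_width'])
E
```

```text
4.7167 [498.25 284.03  56.02] [-1.7998e+02 -3.0000e-02  4.2000e+00] [2.85330e+01 2.74850e+01 1.03137e+02 9.00000e-03 4.93450e+01 1.14329e+02] [0.3 2.5 1.1] 18.131335681411024
4.7667 [498.25 284.03  56.02] [-1.7998e+02 -3.0000e-02  4.1900e+00] [2.85310e+01 2.74850e+01 1.03138e+02 1.20000e-02 4.93440e+01 1.14334e+02] [-0.7  1.9 -0.5] 18.15755790920974
4.8167 [498.26 284.03  56.01] [-1.7998e+02 -3.0000e-02  4.1900e+00] [2.85320e+01 2.74850e+01 1.03138e+02 1.00000e-02 4.93440e+01 1.14335e+02] [0.2 1.  0.6] 18.051780286787068
```

Call:
jog_arm --deltas '[[[0, 0, -0.015, 0, 0], [0, 0, -0.045, 0, 0], [0, 0, -0.075, 0, 0], [0, 0.01, -0.09, 2, 0], [0.001, 0.035, -0.09, 6, 0], [0.003, 0.065, -0.09, 11, 0], [0.005, 0.095, -0.09, 16, 0], [0.008, 0.125, -0.09, 21, 0], [0.01, 0.155, -0.09, 26, 0], [0.013, 0.185, -0.09, 31, 0], [0.015, 0.215, -0.09, 36, 0], [0.017, 0.24, -0.09, 41, 0], [0.0185, 0.26, -0.09, 45, 0], [0.0195, 0.272, -0.09, 48, 0], [0.0195, 0.278, -0.09, 49.55, 0], [0.0195, 0.278, -0.09, 49.55, 0], [0.0195, 0.278, -0.09, 49.55, 0], [0.0195, 0.278, -0.09, 49.55, 0]]]' --grip_force 45

```text
time_s: 6.32
ee_pos: [537.5, 8.7, 145.7]
ee_rot: [180.0, 0.0, -45.3]
force: [-0.0, 0.4, -2.8]
gripper_width: 17.7
```

```bash
python3 - <<'E'
from h import *
for c in('top','scene'): cv2.imwrite(f'pics/{c}2.png',env.grab_frame(c)[:,:,::-1])
a=cv2.imread('pics/top2.png')[160:310,200:360];b=cv2.imread('pics/scene2.png')[130:280,200:360]
cv2.imwrite('pics/g2.png',cv2.resize(np.hstack([a,b]),None,fx=2.5,fy=2.5,interpolation=cv2.INTER_CUBIC))
E
python3 d.py 538.1 8.1 96 -45.35
```

```text
t 6.42 pos [537.6   8.8 145.8] rot [ 1.7998e+02  2.0000e-02 -4.5250e+01] F [ 0.7  0.6 -3.3] T [0.09 0.03 0.01] w 18.0 q6 135.0 q1 -0.3
delta mm [ 0.9  0.2 49.8] turn 0.1
```

View pics/g2.png

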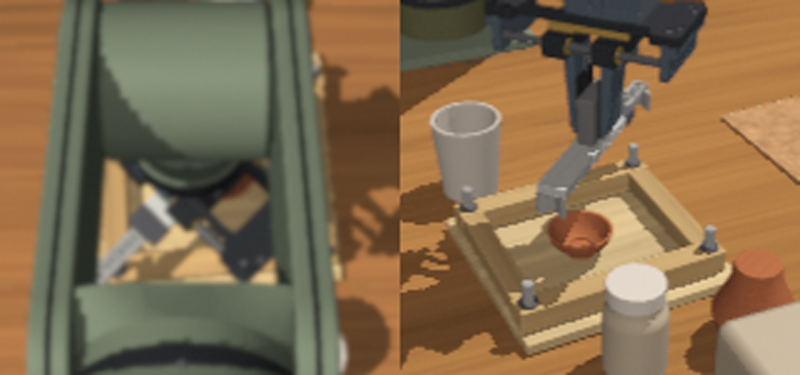

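Call:
jog_arm --deltas '[[[0, 0, 0.02, 0, 0], [0, 0, 0.035, 0.1, 0], [0, 0, 0.045, 0.1, 0], [0, 0, 0.0498, 0.1, 0], [0, 0, 0.0498, 0.1, 0], [0, 0, 0.0498, 0.1, 0]]]'

```text
time_s: 6.92
ee_pos: [538.3, 8.2, 96.4]
ee_rot: [-180.0, -0.0, -45.4]
force: [-0.7, -0.3, -1.8]
gripper_width: 17.7
```

```bash
cat > look.py <<'E'
import sys
from h import *
n=sys.argv[1]; a=cv2.cvtColor(env.grab_frame('scene'),cv2.COLOR_RGB2BGR);cv2.imwrite(f'pics/{n}.png',a)
s=env.state();p=s['ee_pos'];y=np.radians(s['ee_rot'][2]);u=np.array([np.cos(y),np.sin(y),0]);v=np.array([-u[1],u[0],0])
o=p-[0,0,52]
x0,y0,w,h,k=205,130,130,110,6
c=cv2.resize(a[y0:y0+h,x0:x0+w],None,fx=k,fy=k,interpolation=cv2.INTER_CUBIC)
for P in [o+95*u+[0,0,28]+14*v,o+95*u+[0,0,28]-14*v,o-60*u+[0,0,28]+14*v,o-60*u+[0,0,28]-14*v]:
    q=((proj(P,'scene')[0]-[x0,y0]+.5)*k-.5).astype(int);cv2.circle(c,tuple(int(t) for t in q),2,(0,0,255),-1)
cv2.imwrite(f'pics/{n}c.png',c)
E
python3 look.py s3; python3 d.py
```

```text
t 6.97 pos [538.6   8.1  96.8] rot [-1.7994e+02 -6.0000e-02 -4.5430e+01] F [ 0.9 -1.2 -2.1] T [ 0.11 -0.03  0.01] w 17.8 q6 135.1 q1 -0.4
```

View pics/s3c.png

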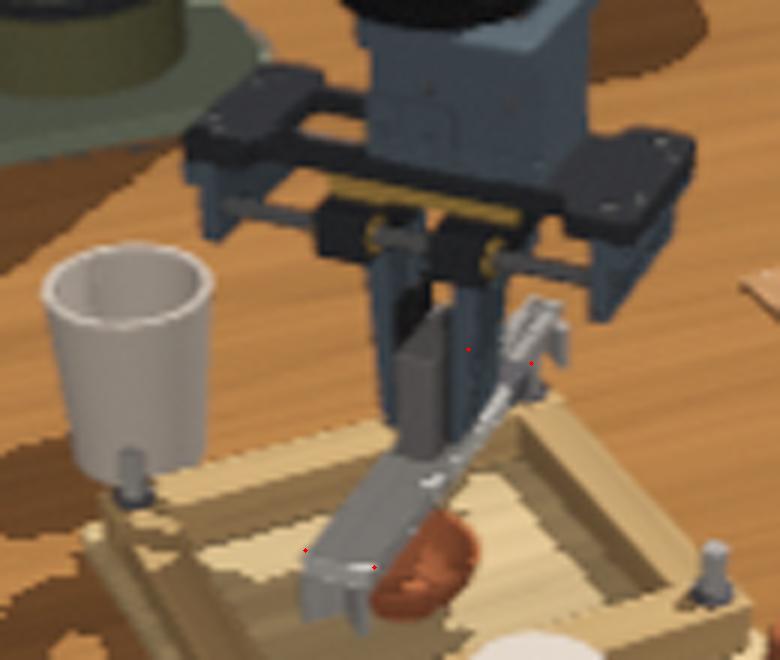

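Call:
jog_arm --deltas '[[[0.006, 0, 0.0005, 0, 0], [0.012, 0, 0.0005, 0, 0], [0.018, 0, 0.0005, 0, 0], [0.024, 0, 0.0005, 0, 0], [0.03, 0, 0.0005, 0, 0], [0.036, 0, 0.0005, 0, 0], [0.042, 0, 0.0005, 0, 0], [0.042, 0, 0.0005, 0, 0]]]'

```text
time_s: 7.63
ee_pos: [568.5, -22.7, 95.7]
ee_rot: [-180.0, -0.0, -45.5]
force: [0.6, 2.7, -2.2]
gripper_width: 17.5
```

```bash
python3 look.py s4; python3 d.py
```

```text
t 7.68 pos [567.9 -22.3  95.6] rot [-179.97   -0.    -45.52] F [ 0.5  2.6 -1.7] T [ 0.73  0.02 -0.28] w 18.1 q6 132.1 q1 -3.4
```

View pics/s4c.png

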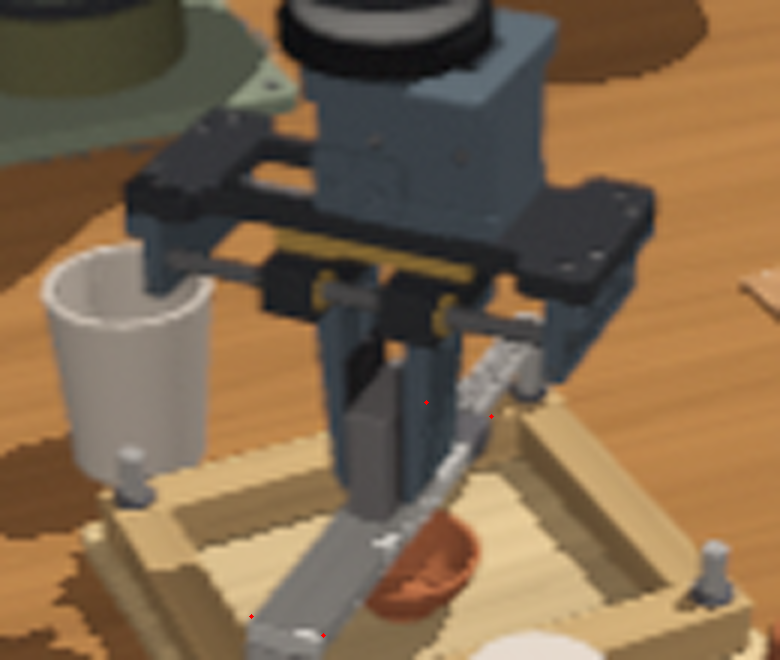

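Call:
jog_arm --deltas '[[[0.002, -0.001, 0, 0, 0], [0.004, -0.002, 0, 0, 0], [0.006, -0.002, 0, 0, 0], [0.006, -0.002, 0, 0, 0], [0.006, -0.002, 0, 0, 0]]]'

```text
time_s: 8.1
ee_pos: [572.6, -25.0, 95.5]
ee_rot: [179.9, 0.0, -45.4]
force: [-1.1, 1.6, -2.3]
gripper_width: 17.8
```

```bash
sed -i 's/x0,y0,w,h,k=205,130,130,110,6/x0,y0,w,h,k=205,165,130,100,6/' look.py; python3 look.py s5; python3 d.py
```

```text
t 8.15 pos [572.6 -24.9  95.5] rot [ 1.7994e+02  2.0000e-02 -4.5420e+01] F [-2.2  0.9 -3.8] T [0.24 0.33 0.03] w 18.0 q6 131.8 q1 -3.6
```

View pics/s5c.png

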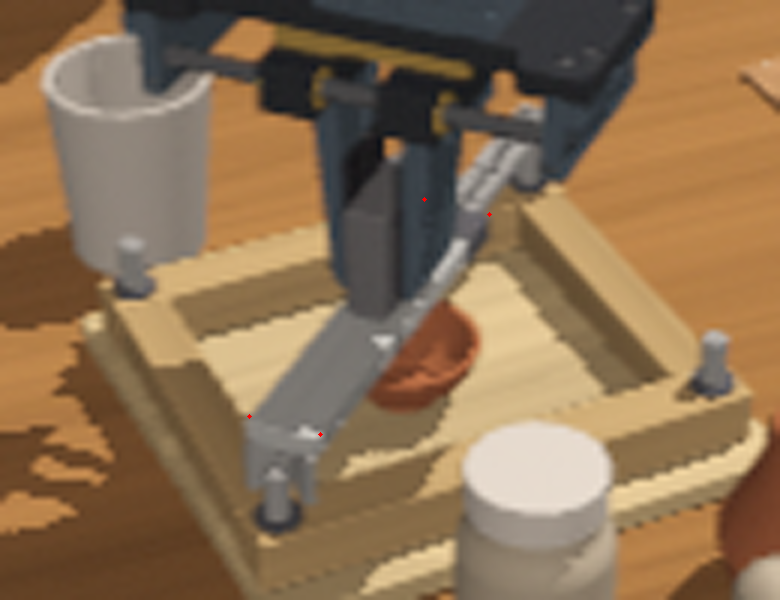

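Call:
jog_arm --deltas '[[[0.0015, 0, 0, 0, 0], [0.003, 0, 0, 0, 0], [0.0045, 0, 0, 0, 0], [0.005, 0, 0, 0, 0], [0.005, 0, 0, 0, 0]]]'

```text
time_s: 8.57
ee_pos: [576.3, -28.5, 95.5]
ee_rot: [180.0, 0.0, -45.4]
force: [-2.0, 1.4, -4.2]
gripper_width: 17.4
```

```bash
python3 look.py s6; python3 d.py
```

```text
t 8.62 pos [576.3 -28.6  95.5] rot [ 1.7996e+02  1.0000e-02 -4.5430e+01] F [-1.7 -0.  -3.6] T [0.18 0.44 0.25] w 17.7 q6 131.5 q1 -4.0
```

View pics/s6c.png

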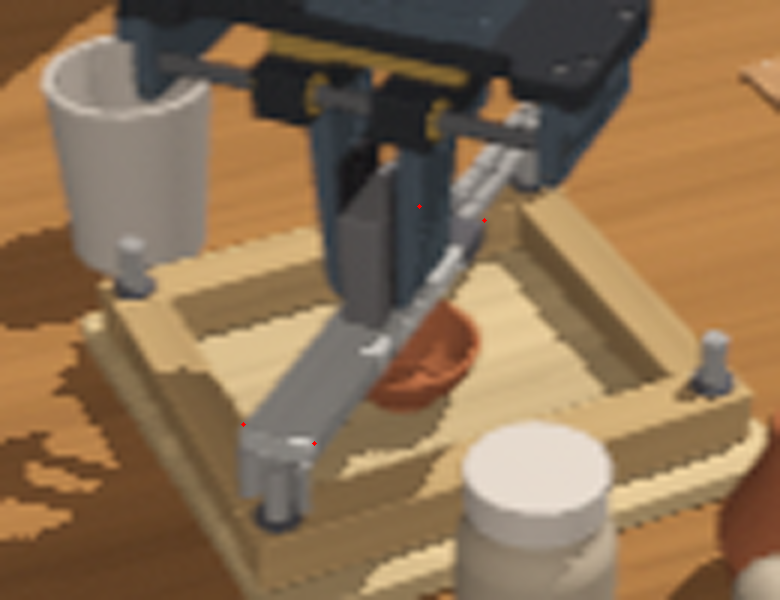

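Call:
jog_arm --deltas '[[[0.0007, 0.0005, 0, 0, 0], [0.0014, 0.0007, 0, 0, 0], [0.002, 0.0007, 0, 0, 0], [0.002, 0.0007, 0, 0, 0], [0.002, 0.0007, 0, 0, 0]]]'

```text
time_s: 9.03
ee_pos: [576.6, -28.9, 95.5]
ee_rot: [-180.0, 0.2, -45.4]
force: [-4.4, 7.0, -2.2]
gripper_width: 18.1
```

```bash
python3 d.py
```

```text
t 9.03 pos [576.6 -28.9  95.5] rot [-1.7998e+02  1.7000e-01 -4.5440e+01] F [-4.4  7.  -2.2] T [1.13 0.64 0.4 ] w 18.1 q6 131.3 q1 -4.1
```

Call:
jog_arm --deltas '[[[0, -0.0005, 0, 0, 0], [0, -0.0005, 0, 0, 0], [0, -0.0005, 0, 0, 0], [0, -0.0005, 0, 0, 0], [0, -0.0005, 0, 0, 0], [0, -0.0005, 0, 0, 0]]]'

```text
time_s: 9.53
ee_pos: [576.7, -28.8, 95.5]
ee_rot: [180.0, 0.2, -45.4]
force: [-4.7, 5.0, -1.1]
gripper_width: 17.5
```

```bash
python3 look.py s7; python3 - <<'E'
from h import *
cv2.imwrite('pics/t7.png',env.grab_frame('top')[:,:,::-1])
E
python3 d.py
```

```text
t 9.63 pos [576.7 -28.9  95.5] rot [ 1.7997e+02  1.7000e-01 -4.5430e+01] F [-4.2  5.8 -2.5] T [0.94 0.75 0.41] w 17.8 q6 131.3 q1 -4.1
```

View pics/s7c.png

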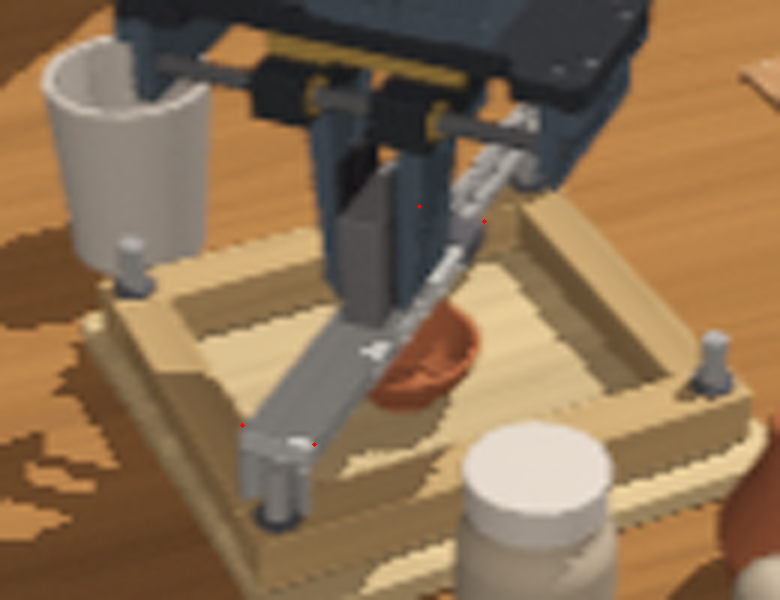

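View pics/t7.png

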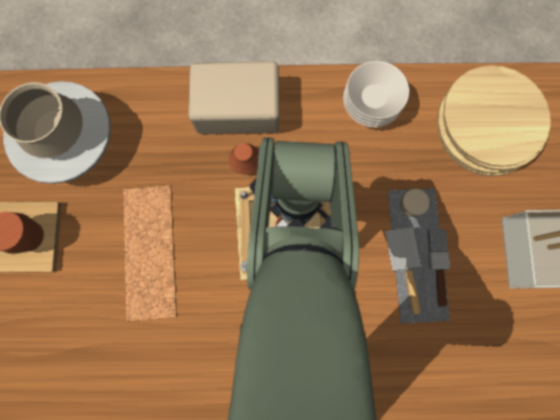

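Call:
jog_arm --deltas '[[[0, 0, 0, -0.2, 0], [0, 0, 0, -0.4, 0], [0, 0, 0, -0.4, 0], [0, 0, 0, -0.4, 0], [0, 0, 0, -0.4, 0]]]'

```text
time_s: 10.05
ee_pos: [576.9, -28.9, 95.5]
ee_rot: [-180.0, 0.2, -45.2]
force: [-3.0, 4.3, -3.2]
gripper_width: 17.8
```

```bash
python3 look.py s8; python3 - <<'E'
from h import *
F=[];T=[]
for i in range(4):
    env.grab_frame('scene'); s=env.state();F.append(s['force']);T.append(s['torque'])
print(np.mean(F,0),np.mean(T,0))
E
python3 d.py
```

```text
[-3.61860529  4.26527308 -2.64636483] [ 0.81753074  0.65627091 -0.31773529]
t 10.3 pos [576.9 -28.9  95.5] rot [-1.7999e+02  1.7000e-01 -4.5180e+01] F [-3.3  5.7 -2.3] T [ 0.82  0.64 -0.31] w 17.9 q6 131.0 q1 -4.1
```

Call:
jog_arm --deltas '[[[-0.006, 0, 0, 0, 0], [-0.013, 0, 0, 0, 0], [-0.02, 0, 0, 0, 0], [-0.027, 0, 0, 0, 0], [-0.034, 0, 0, 0, 0], [-0.041, 0, 0, 0, 0], [-0.048, 0, 0, 0, 0], [-0.055, 0, 0, 0, 0], [-0.055, 0, -0.001, 0, 0], [-0.055, 0, -0.02, 0, 0], [-0.055, 0, -0.045, 0, 0], [-0.055, 0, -0.06, 0, 0], [-0.055, 0, -0.06, -3, 0], [-0.055, 0, -0.06, -9, 0], [-0.055, 0, -0.06, -16, 0], [-0.055, 0, -0.06, -23, 0], [-0.055, 0, -0.06, -30, 0], [-0.055, 0, -0.06, -37, 0], [-0.055, 0, -0.06, -44, 0], [-0.055, 0, -0.06, -51, 0]]]'

```text
time_s: 11.97
ee_pos: [539.1, 8.7, 155.7]
ee_rot: [180.0, -0.0, 6.3]
force: [0.7, -0.4, -3.5]
gripper_width: 17.6
```

```bash
python3 look.py s9;python3 d.py 542.9 -30.8 155 51.47
```

```text
t 12.02 pos [539.    8.7 155.7] rot [ 1.7996e+02 -1.0000e-02  6.5300e+00] F [ 0.3 -0.1 -3. ] T [ 0.01 -0.02  0.04] w 17.5 q6 83.2 q1 -0.3
delta mm [-0.6 39.7  0.7] turn -44.94
```

View pics/s9.png

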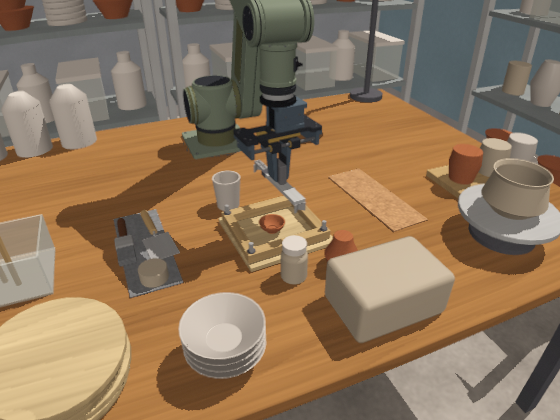

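Call:
jog_arm --deltas '[[[0, 0.005, 0, -7, 0], [0, 0.012, 0, -14, 0], [0, 0.02, 0, -21, 0], [0, 0.028, 0, -28, 0], [0, 0.034, 0, -35, 0], [0, 0.038, 0, -41, 0], [0, 0.0397, 0, -45, 0], [0, 0.0397, 0, -45, 0], [0, 0.0397, 0, -45, 0], [0, 0.0397, 0, -45, 0], [0, 0.0397, 0, -45, 0]]]'

```text
time_s: 12.93
ee_pos: [543.0, -30.4, 155.7]
ee_rot: [180.0, 0.0, 50.9]
force: [1.3, 0.0, -2.9]
gripper_width: 18.0
```

```bash
python3 look.py s10;python3 d.py 542.9 -30.8 96 51.47
```

```text
t 12.98 pos [543.  -30.3 155.7] rot [179.99   0.    50.89] F [ 0.6 -0.4 -3.1] T [-0.01 -0.07  0.04] w 17.7 q6 34.7 q1 -4.4
delta mm [-0.4  0.2 59.7] turn -0.58
```

View pics/s10c.png

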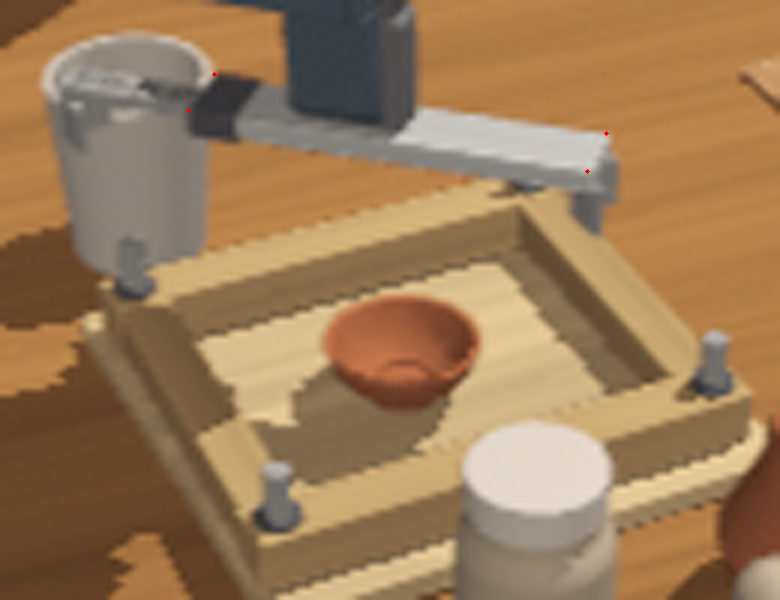

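Call:
jog_arm --deltas '[[[0, 0, 0.02, -0.58, 0], [0, 0, 0.04, -0.58, 0], [0, 0, 0.053, -0.58, 0], [0, 0, 0.0595, -0.58, 0], [0, 0, 0.0595, -0.58, 0], [0, 0, 0.0595, -0.58, 0]]]'

```text
time_s: 13.48
ee_pos: [543.4, -30.5, 96.4]
ee_rot: [180.0, -0.0, 51.5]
force: [0.3, -0.5, -3.3]
gripper_width: 17.9
```

```bash
python3 look.py s11;python3 d.py 542.9 -30.8 96 51.47
```

```text
t 13.53 pos [543.8 -30.5  96.9] rot [ 1.7992e+02 -5.0000e-02  5.1520e+01] F [ 0.8 -0.9 -2.4] T [-0.08 -0.09  0.02] w 17.7 q6 34.1 q1 -4.4
delta mm [-0.8 -0.5  0.9] turn 0.05
```

View pics/s11c.png

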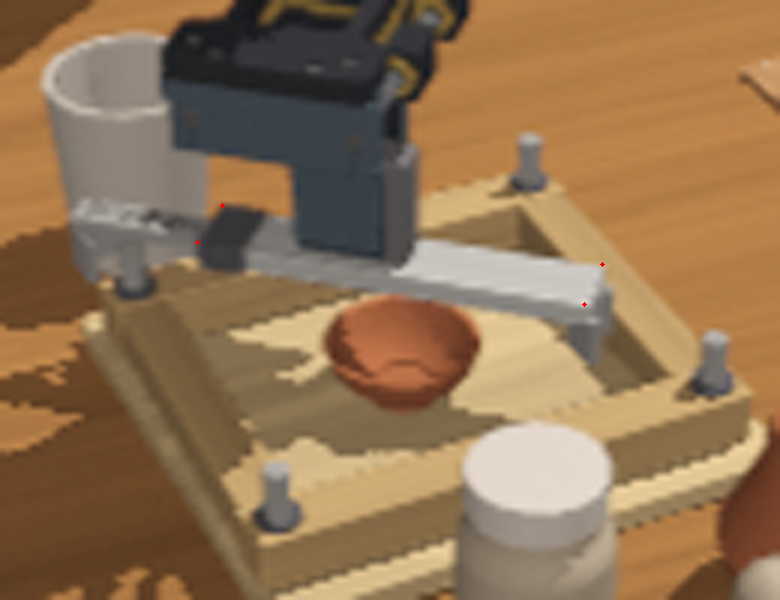

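Call:
jog_arm --deltas '[[[0.006, 0, 0.0005, 0, 0], [0.012, 0, 0.0005, 0, 0], [0.018, 0, 0.0005, 0, 0], [0.024, 0, 0.0005, 0, 0], [0.03, 0, 0.0005, 0, 0], [0.036, 0, 0.0005, 0, 0], [0.04, 0, 0.0005, 0, 0], [0.04, 0, 0.0005, 0, 0], [0.04, 0, 0.0005, 0, 0]]]'

```text
time_s: 14.28
ee_pos: [568.2, 0.8, 95.6]
ee_rot: [180.0, 0.0, 51.6]
force: [0.4, -2.9, -2.1]
gripper_width: 17.5
```

```bash
python3 look.py s12;python3 d.py
```

```text
t 14.33 pos [568.1   0.6  95.7] rot [1.7996e+02 2.0000e-02 5.1570e+01] F [ 0.5 -2.1 -0.9] T [-0.63 -0.09  0.27] w 17.6 q6 37.4 q1 -1.1
```

View pics/s12c.png

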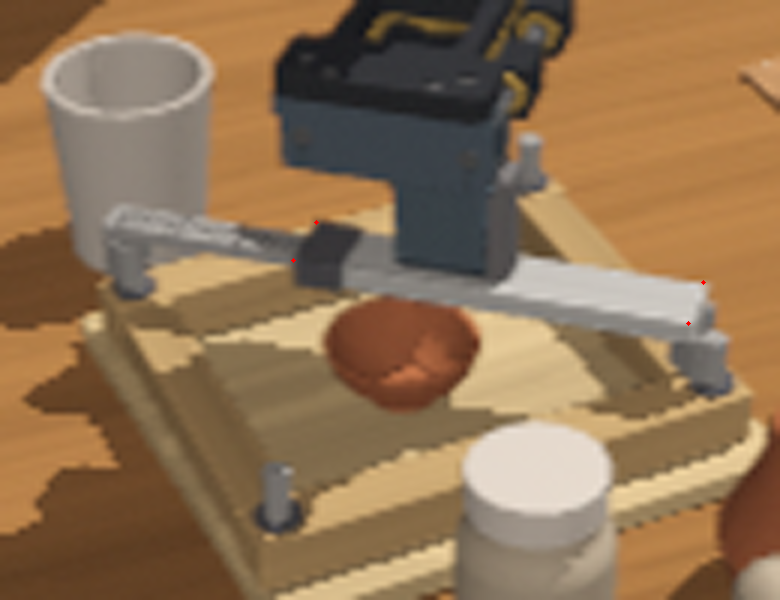

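Call:
jog_arm --deltas '[[[0.0015, 0.0005, 0, -0.3, 0], [0.003, 0.0005, 0, -0.3, 0], [0.0045, 0.0005, 0, -0.3, 0], [0.006, 0.0005, 0, -0.3, 0], [0.006, 0.0005, 0, -0.3, 0], [0.006, 0.0005, 0, -0.3, 0]]]'

```text
time_s: 14.83
ee_pos: [571.6, 5.1, 95.5]
ee_rot: [-180.0, 0.0, 51.8]
force: [-1.8, -2.7, -1.5]
gripper_width: 17.6
```

```bash
python3 look.py s13;python3 d.py
```

```text
t 14.88 pos [571.6   5.1  95.5] rot [-1.7995e+02  4.0000e-02  5.1800e+01] F [-2.5 -1.9 -0.4] T [-0.69  0.47 -0.19] w 17.8 q6 37.6 q1 -0.6
```

View pics/s13c.png

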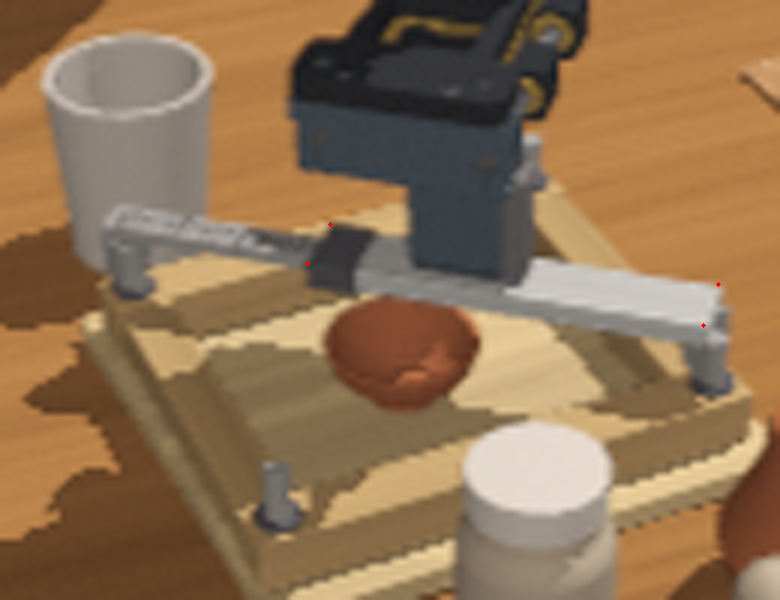

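Call:
jog_arm --deltas '[[[0.001, -0.0002, 0, 0, 0], [0.002, -0.0003, 0, 0, 0], [0.002, -0.0003, 0, 0, 0], [0.002, -0.0003, 0, 0, 0]]]'

```text
time_s: 15.22
ee_pos: [572.0, 5.5, 95.3]
ee_rot: [-180.0, 0.2, 51.8]
force: [-4.4, -8.3, -0.8]
gripper_width: 18.0
```

```bash
python3 d.py
```

```text
t 15.22 pos [572.    5.5  95.3] rot [-179.98    0.19   51.8 ] F [-4.4 -8.3 -0.8] T [-1.42  0.59 -0.42] w 18.0 q6 37.8 q1 -0.5
```

Call:
jog_arm --deltas '[[[-0.0003, 0, 0, 0.2, 0], [-0.0003, 0, 0, 0.2, 0], [-0.0003, 0, 0, 0.2, 0], [-0.0003, 0, 0, 0.2, 0], [-0.0003, 0, 0, 0.2, 0], [-0.0003, 0, 0, 0.2, 0]]]'

```text
time_s: 15.72
ee_pos: [572.2, 5.6, 95.3]
ee_rot: [180.0, 0.2, 51.7]
force: [-3.1, -5.9, -2.2]
gripper_width: 17.8
```

```bash
python3 look.py s14; python3 - <<'E'
from h import *
F=[];T=[]
for i in range(4):
    env.grab_frame('scene'); s=env.state();F.append(s['force']);T.append(s['torque'])
print(np.mean(F,0),np.mean(T,0))
E
python3 d.py
python3 - <<'E'
import cv2,numpy as np
a=cv2.imread('pics/s8c.png');b=cv2.imread('pics/s14c.png')
cv2.imwrite('pics/cmp.png',cv2.resize(np.vstack([a,b]),None,fx=.5,fy=.5))
E
```

```text
[-2.79731329 -5.93412757 -1.85178344] [-1.29823941  0.51568774 -0.17275618]
t 15.97 pos [572.1   5.5  95.3] rot [1.800e+02 1.600e-01 5.166e+01] F [-2.1 -5.9 -2. ] T [-1.29  0.55 -0.14] w 18.0 q6 37.9 q1 -0.5
```

View pics/s14c.png

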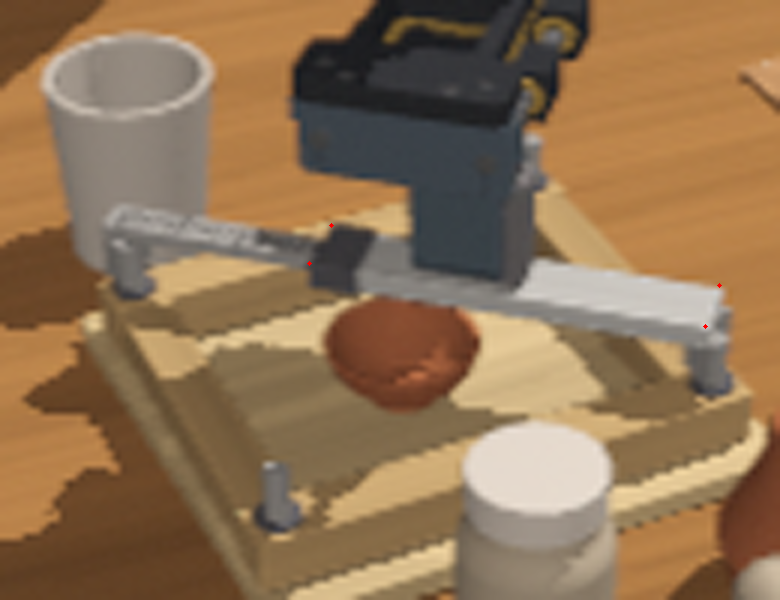

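View pics/s8c.png

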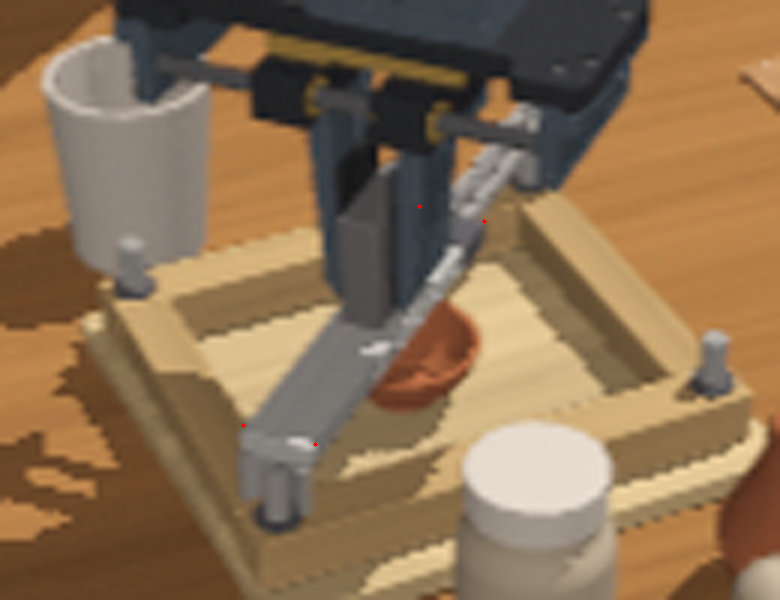

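Call:
jog_arm --deltas '[[[-0.006, 0, 0, 0, 0], [-0.013, 0, 0, 0, 0], [-0.02, 0, 0, 0, 0], [-0.027, 0, 0, 0, 0], [-0.034, 0, 0, 0, 0], [-0.041, 0, 0, 0, 0], [-0.048, 0, 0, 0, 0], [-0.051, 0, 0, 0, 0], [-0.051, 0, -0.001, 0, 0], [-0.051, 0, -0.02, 0, 0], [-0.051, 0, -0.045, 0, 0], [-0.051, 0, -0.06, 0, 0], [-0.051, 0, -0.06, 0, 0], [-0.051, 0, -0.06, 0, 0], [-0.051, 0, -0.06, 0, 0]]]'

```text
time_s: 17.22
ee_pos: [540.5, -33.0, 154.6]
ee_rot: [-179.9, 0.1, 51.6]
force: [-0.0, -0.0, -2.9]
gripper_width: 18.0
```

```bash
python3 look.py s15; python3 d.py 509 295 156 4.1
```

```text
t 17.27 pos [540.2 -33.1 154.2] rot [-1.7987e+02  9.0000e-02  5.1640e+01] F [ 0.1 -0.5 -3.3] T [-0.03 -0.03 -0.07] w 18.2 q6 33.6 q1 -4.7
delta mm [ 237.8 -228.1   -1.6] turn 47.54
```

View pics/s15c.png

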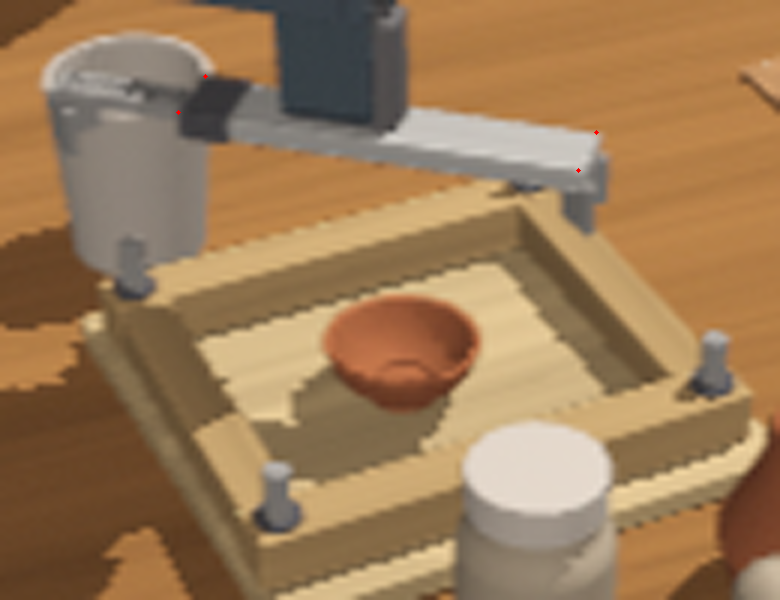

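Call:
jog_arm --deltas '[[[0.008, -0.008, -0.001, 2, 0], [0.024, -0.023, -0.001, 6, 0], [0.046, -0.044, -0.001, 11, 0], [0.068, -0.065, -0.001, 16, 0], [0.09, -0.087, -0.001, 21, 0], [0.112, -0.108, -0.001, 26, 0], [0.134, -0.129, -0.001, 31, 0], [0.156, -0.15, -0.001, 35, 0], [0.178, -0.171, -0.001, 39, 0], [0.2, -0.192, -0.001, 43, 0], [0.219, -0.21, -0.001, 46, 0], [0.232, -0.223, -0.001, 47.5, 0], [0.238, -0.228, -0.001, 47.5, 0], [0.238, -0.228, -0.001, 47.5, 0], [0.238, -0.228, -0.001, 47.5, 0], [0.238, -0.228, -0.001, 47.5, 0]]]'

```text
time_s: 18.6
ee_pos: [510.1, 293.5, 156.1]
ee_rot: [179.9, 0.1, 4.1]
force: [0.1, 0.2, -2.8]
gripper_width: 17.7
```

```bash
python3 d.py 509 295 56 4.1
```

```text
t 18.6 pos [510.1 293.5 156.1] rot [1.7992e+02 7.0000e-02 4.1100e+00] F [ 0.1  0.2 -2.8] T [-0.01 -0.   -0.02] w 17.7 q6 114.7 q1 28.8
delta mm [ -0.8  -1.7 100.1] turn 0.01
```

Call:
jog_arm --deltas '[[[0, 0, 0.02, 0, 0], [0, 0, 0.05, 0, 0], [0, 0, 0.075, 0, 0], [0, 0, 0.09, 0, 0], [0, 0, 0.097, 0, 0], [0, 0, 0.099, 0, 0], [0, 0, 0.1, 0, 0], [0, 0, 0.1, 0, 0], [0, 0, 0.1, 0, 0]]]'

```text
time_s: 19.35
ee_pos: [511.1, 295.1, 57.9]
ee_rot: [-179.9, -0.1, 4.1]
force: [-0.3, -0.6, -3.2]
gripper_width: 18.2
```

```bash
python3 d.py
```

```text
t 19.35 pos [511.1 295.1  57.9] rot [-1.7994e+02 -1.4000e-01  4.1200e+00] F [-0.3 -0.6 -3.2] T [-0.03  0.02  0.02] w 18.2 q6 114.8 q1 28.9
```

Call:
jog_arm --deltas '[[[0, 0, 0.0008, 0, 0], [0, 0, 0.0015, 0, 0], [0, 0, 0.002, 0, 0], [0, 0, 0.002, 0, 0]]]'

```text
time_s: 19.68
ee_pos: [510.7, 295.2, 56.0]
ee_rot: [-180.0, -0.1, 4.1]
force: [0.4, -0.5, 4.8]
gripper_width: 17.8
```

```bash
python3 d.py
```

```text
t 19.68 pos [510.7 295.2  56. ] rot [-1.7997e+02 -9.0000e-02  4.1400e+00] F [ 0.4 -0.5  4.8] T [-0.19  0.42 -0.05] w 17.8 q6 114.8 q1 28.9
```

Call:
jog_arm --deltas '[[[0, 0, 0, 0, 0.03], [0, 0, 0, 0, 0.045], [0, 0, 0, 0, 0.06], [0, 0, 0, 0, 0.06], [0, 0, 0, 0, 0.06], [0, 0, 0, 0, 0.06], [0, 0, 0, 0, 0.06], [0, 0, -0.01, 0, 0.06], [0, 0, -0.035, 0, 0.06], [0, 0, -0.065, 0, 0.06], [0, 0, -0.095, 0, 0.06], [0, 0, -0.11, 0, 0.06], [0, 0, -0.11, 0, 0.06]]]'

```text
time_s: 20.77
ee_pos: [512.4, 296.1, 169.7]
ee_rot: [-179.8, -0.5, 4.1]
force: [0.4, 0.6, -0.3]
gripper_width: 60.2
```

```bash
python3 d.py; python3 - <<'E'
from h import *
for c in('top','scene'): cv2.imwrite(f'pics/{c}16.png',env.grab_frame(c)[:,:,::-1])
a=cv2.imread('pics/top16.png')[170:330,90:250];b=cv2.imread('pics/scene16.png')[110:270,290:450]
cv2.imwrite('pics/g16.png',cv2.resize(np.hstack([a,b]),None,fx=2.5,fy=2.5,interpolation=cv2.INTER_CUBIC))
E
```

```text
t 20.77 pos [512.4 296.1 169.7] rot [-179.77   -0.5     4.13] F [ 0.4  0.6 -0.3] T [ 0.04  0.03 -0.01] w 60.2 q6 114.8 q1 28.9
```

View pics/g16.png

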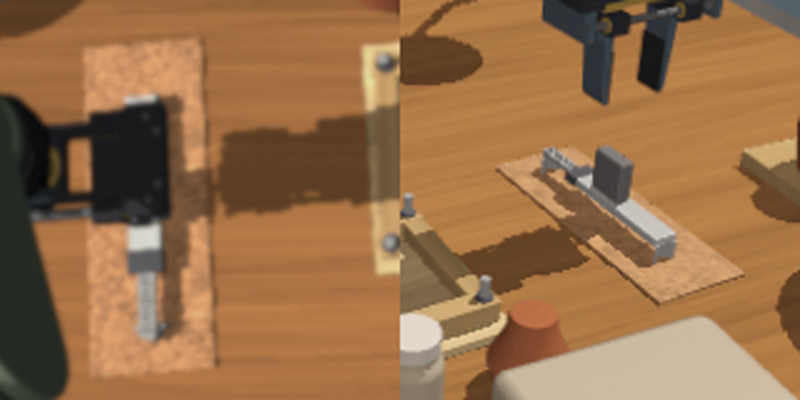

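```bash
python3 d.py 648.7 -145 160 94.07
```

```text
t 20.87 pos [510.1 294.8 165.2] rot [-1.7998e+02 -6.0000e-02  4.1300e+00] F [ 0.3  0.3 -1.1] T [ 0.02 -0.03 -0.02] w 60.0 q6 114.8 q1 28.9
delta mm [106.5 448.7   5.2] turn -89.94
```

Call:
jog_arm --deltas '[[[0.003, 0.01, 0, -3, 0.06], [0.009, 0.036, 0, -9, 0.04], [0.017, 0.072, 0, -16, 0.02], [0.026, 0.108, 0, -23, 0], [0.034, 0.144, 0, -30, 0], [0.043, 0.18, 0, -37, 0], [0.051, 0.216, 0, -44, 0], [0.06, 0.252, 0, -51, 0], [0.068, 0.288, 0, -58, 0], [0.077, 0.324, 0, -65, 0], [0.085, 0.36, 0, -72, 0], [0.094, 0.396, 0.002, -78, 0], [0.1, 0.425, 0.005, -84, 0], [0.105, 0.442, 0.005, -88, 0], [0.1065, 0.4487, 0.005, -89.94, 0], [0.1065, 0.4487, 0.005, -89.94, 0], [0.1065, 0.4487, 0.005, -89.94, 0], [0.1065, 0.4487, 0.005, -89.94, 0]]]'

```text
time_s: 22.37
ee_pos: [648.0, -144.2, 158.5]
ee_rot: [-179.9, -0.1, 94.1]
force: [-0.5, 0.6, 0.1]
gripper_width: 0.3
```

```bash
python3 look.py s17; python3 d.py 648.7 -145 39 94.07
```

```text
t 22.42 pos [ 648.1 -144.   158.9] rot [-1.7991e+02 -4.0000e-02  9.4090e+01] F [-0.4 -0.2  1.2] T [-0.05 -0.09  0.04] w 0.4 q6 -17.6 q1 -13.5
delta mm [ -1.2   0.7 119.9] turn 0.02
```

View pics/s17.png

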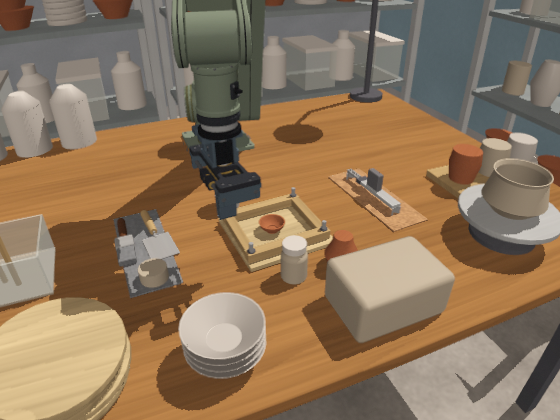

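Call:
jog_arm --deltas '[[[-0.001, 0, 0.03, 0, 0], [-0.001, 0, 0.065, 0, 0], [-0.001, 0, 0.095, 0, 0], [-0.001, 0, 0.112, 0, 0], [-0.001, 0, 0.12, 0, 0], [-0.001, 0, 0.12, 0, 0], [-0.001, 0, 0.12, 0, 0], [-0.001, 0, 0.12, 0, 0]]]'

```text
time_s: 23.08
ee_pos: [650.0, -146.0, 41.5]
ee_rot: [179.8, 0.1, 94.1]
force: [-0.2, -0.2, 0.5]
gripper_width: 0.8
```

```bash
python3 look.py s18; python3 d.py
```

```text
t 23.13 pos [ 650.1 -146.1   41.6] rot [1.798e+02 7.000e-02 9.408e+01] F [-0.4  1.5  0.5] T [ 0.01 -0.07  0.04] w 0.4 q6 -17.7 q1 -13.7
```

View pics/s18c.png

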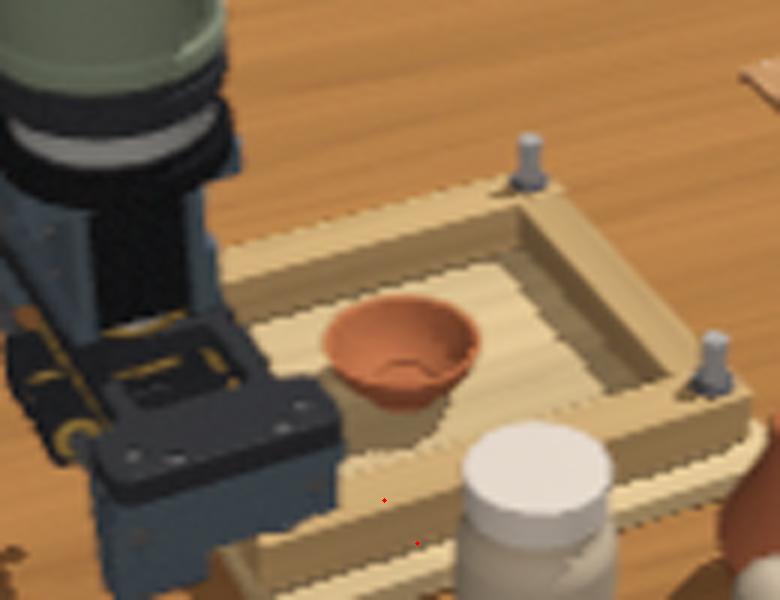

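Call:
jog_arm --deltas '[[[0.003, 0.0005, 0, 0, 0], [0.006, 0.0005, 0, 0, 0], [0.009, 0.0005, 0, 0, 0], [0.012, 0.0005, 0, 0, 0], [0.014, 0.0005, 0, 0, 0], [0.014, 0.0005, 0, 0, 0], [0.014, 0.0005, 0, 0, 0]]]'

```text
time_s: 23.72
ee_pos: [648.3, -131.8, 39.7]
ee_rot: [-180.0, 0.0, 94.1]
force: [0.1, -0.5, -0.2]
gripper_width: 0.3
```

```bash
python3 d.py
```

```text
t 23.72 pos [ 648.3 -131.8   39.7] rot [-1.800e+02  1.000e-02  9.409e+01] F [ 0.1 -0.5 -0.2] T [-0.   -0.13  0.02] w 0.3 q6 -16.6 q1 -12.5
```

Call:
jog_arm --deltas '[[[0.001, 0, 0, 0, 0], [0.002, 0, 0, 0, 0], [0.003, 0, 0, 0, 0], [0.003, 0, 0, 0, 0], [0.003, 0, 0, 0, 0]]]'

```text
time_s: 24.13
ee_pos: [648.1, -129.0, 39.6]
ee_rot: [-180.0, 0.0, 94.1]
force: [-0.2, 0.7, 0.3]
gripper_width: 0.4
```

```bash
python3 d.py
```

```text
t 24.13 pos [ 648.1 -129.    39.6] rot [-1.800e+02  1.000e-02  9.408e+01] F [-0.2  0.7  0.3] T [-0.03 -0.08  0.01] w 0.4 q6 -16.3 q1 -12.3
```

Call:
jog_arm --deltas '[[[0.001, 0, 0, 0, 0], [0.002, 0, 0, 0, 0], [0.002, 0, 0, 0, 0], [0.002, 0, 0, 0, 0]]]'

```text
time_s: 24.47
ee_pos: [648.0, -127.4, 39.7]
ee_rot: [180.0, 0.0, 94.1]
force: [-0.0, -2.2, -0.4]
gripper_width: 0.5
```

```bash
python3 d.py
```

```text
t 24.47 pos [ 648.  -127.4   39.7] rot [1.7999e+02 4.0000e-02 9.4080e+01] F [-0.  -2.2 -0.4] T [-0.38 -0.07  0.  ] w 0.5 q6 -16.2 q1 -12.1
```

Call:
jog_arm --deltas '[[[0.001, 0, 0, 0, 0], [0.002, 0, 0, 0, 0], [0.003, 0, 0, 0, 0], [0.004, 0, 0, 0, 0], [0.005, 0, 0, 0, 0], [0.005, 0, 0, 0, 0], [0.005, 0, 0, 0, 0]]]'

```text
time_s: 25.05
ee_pos: [647.9, -125.6, 39.8]
ee_rot: [180.0, 0.3, 94.2]
force: [-0.5, -12.2, -1.6]
gripper_width: 0.7
```

```bash
python3 d.py; python3 look.py s19
```

```text
t 25.05 pos [ 647.9 -125.6   39.8] rot [179.96   0.34  94.15] F [ -0.5 -12.2  -1.6] T [-2.1  -0.12 -0.08] w 0.7 q6 -15.7 q1 -11.8
```

Call:
jog_arm --deltas '[[[0.001, 0, 0, 0, 0], [0.002, 0, 0, 0, 0], [0.003, 0, 0, 0, 0], [0.003, 0, 0, 0, 0], [0.003, 0, 0, 0, 0]]]'

```text
time_s: 25.52
ee_pos: [647.7, -122.7, 39.8]
ee_rot: [180.0, 0.3, 94.2]
force: [-0.4, -11.9, -0.9]
gripper_width: 0.0
```

```bash
python3 d.py; python3 look.py s20
```

```text
t 25.52 pos [ 647.7 -122.7   39.8] rot [179.95   0.35  94.15] F [ -0.4 -11.9  -0.9] T [-2.13 -0.08 -0.04] w 0.0 q6 -15.5 q1 -11.6
```

```bash
cat > shift.py <<'E'
import sys
from h import *
A=cv2.imread(f'pics/{sys.argv[1]}.png').astype(np.float32);B=cv2.imread(f'pics/{sys.argv[2]}.png').astype(np.float32)
def sh(P):
    (u,v)=proj(P,'scene')[0];x,y=int(round(u)),int(round(v))
    a=A[y-5:y+7,x-5:x+6];k=8
    up=lambda m:cv2.resize(m,None,fx=k,fy=k,interpolation=cv2.INTER_CUBIC)
    b=B[y-11:y+13,x-11:x+12]
    r=cv2.matchTemplate(up(b),up(a),cv2.TM_CCOEFF_NORMED);_,m,_,l=cv2.minMaxLoc(r)
    d=np.array([l[0]/k-6,l[1]/k-6]);w0=unproj([[u,v]],P[2],'scene');w1=unproj([[u+d[0],v+d[1]]],P[2],'scene')
    return d,m,(w1-w0)[0].round(1)
print('NL',sh(np.array([474.,73.6,50])));print('FL',sh(np.array([632.9,80.1,50])));
if len(sys.argv)>3: print('FR',sh(np.array([644.5,-98.8,50])));print('NR',sh(np.array([486,-104.9,50])))
E
python3 shift.py s18 s19;python3 shift.py s18 s20
```

```text
NL (array([0., 0.]), 0.9944843649864197, array([0., 0., 0.]))
FL (array([ 0.625, -0.125]), 0.9743351936340332, array([0.1, 1.5, 0. ]))
NL (array([0., 0.]), 0.9946572780609131, array([0., 0., 0.]))
FL (array([ 1.75 , -0.375]), 0.9648866057395935, array([0.2, 4.4, 0. ]))
```

Call:
jog_arm --deltas '[[[0.0005, 0, 0, 0, 0], [0.0009, 0, 0, 0, 0], [0.0009, 0, 0, 0, 0], [0.0009, 0, 0, 0, 0], [-0.01, 0, 0, 0, 0], [-0.03, 0, 0, 0, 0], [-0.04, 0, -0.02, 0, 0], [-0.04, 0, -0.06, 0, 0], [-0.04, 0.02, -0.1, 0, 0], [-0.07, 0.03, -0.13, 0, 0], [-0.11, 0.03, -0.13, 0, 0], [-0.15, 0.03, -0.13, 0, 0], [-0.18, 0.03, -0.13, 0, 0], [-0.18, 0.03, -0.13, 0, 0], [-0.18, 0.03, -0.13, 0, 0]]]'

```text
time_s: 26.82
ee_pos: [689.6, -297.9, 168.9]
ee_rot: [-180.0, -0.1, 93.9]
force: [-0.9, 0.7, -0.1]
gripper_width: 0.5
```

```bash
python3 d.py; python3 look.py s21; python3 shift.py s18 s21; python3 shift.py scene0 s21 1; python3 - <<'E'
from h import *
cv2.imwrite('pics/t21.png',env.grab_frame('top')[:,:,::-1])
a=cv2.imread('pics/t21.png')[175:283,230:342];cv2.imwrite('pics/t21c.png',cv2.resize(a,None,fx=5,fy=5,interpolation=cv2.INTER_CUBIC))
a=cv2.imread('pics/s21.png')[160:270,210:340];cv2.imwrite('pics/s21d.png',cv2.resize(a,None,fx=5,fy=5,interpolation=cv2.INTER_CUBIC))
E
```

```text
t 26.82 pos [ 689.6 -297.9  168.9] rot [-1.7998e+02 -9.0000e-02  9.3910e+01] F [-0.9  0.7 -0.1] T [ 0.05 -0.1  -0.  ] w 0.5 q6 -28.2 q1 -24.3
NL (array([0., 0.]), 0.9946187734603882, array([0., 0., 0.]))
FL (array([ 2.   , -0.625]), 0.9728441834449768, array([-0.4,  5.3,  0. ]))
NL (array([0., 0.]), 0.9943577647209167, array([0., 0., 0.]))
FL (array([ 2.   , -0.625]), 0.9728274941444397, array([-0.4,  5.3,  0. ]))
FR (array([ 2.375, -0.625]), 0.9797727465629578, array([-0.1,  5.4,  0. ]))
NR (array([ 0.   , -0.125]), 0.9894123077392578, array([-0.5,  0.2,  0. ]))
```

View pics/t21.png

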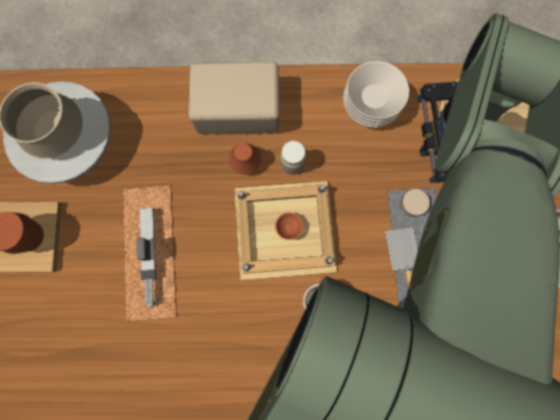

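View pics/s21d.png

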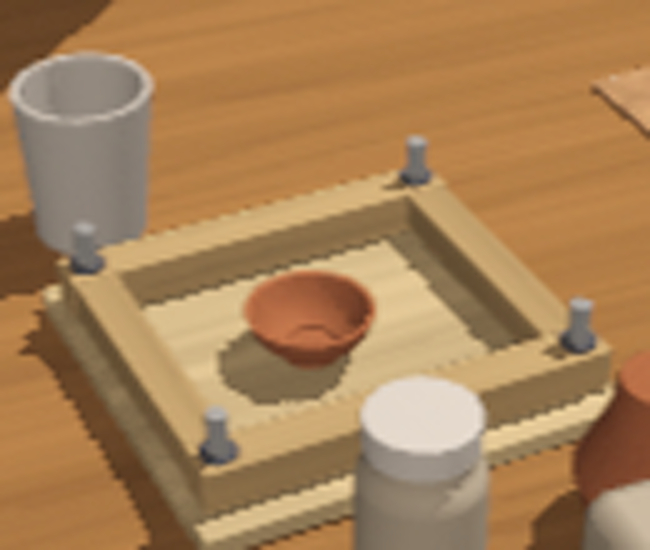

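View pics/t21c.png

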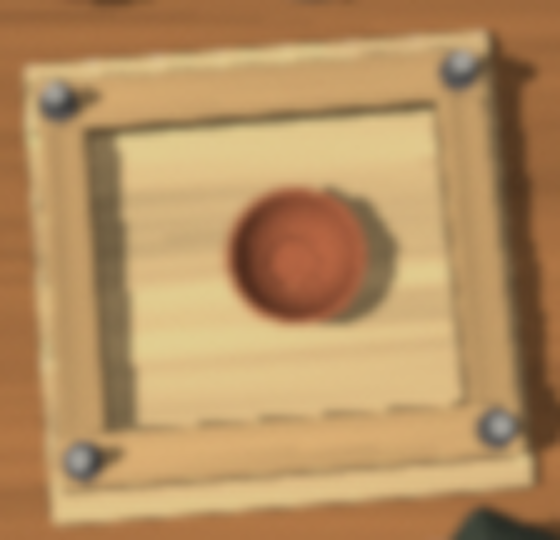

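```bash
python3 -c "
from workcell import env
print(env.job_done(), env.state()['time_s'])"
```

```text
the job is handed in; nothing more can be done
the job is handed in; nothing more can be done
```

I measured both diagonals with the rule and the frame was out of square, so I pushed the far rail 5.3 mm to the left and handed the job in. The hand-in gave no verdict.

- **Measurement:** Both notches were seated and held for each diagonal. I could not read the slide directly. From the seated rule's positions and angles, near-left to far-right came to about 245.5 mm and near-right to far-left about 237 mm. That puts the far rail about 5–6 mm to the right of square. The pictures taken between the measurements showed no sign of the rail moving.
- **Correction:** I pushed the right end of the far rail to the left at about 12 N. The scene camera showed both far pins moved 5.3–5.4 mm and the near pins stayed still.
- **Rule:** It stands lengthwise near the middle of its cork mat, and the gripper is clear of everything.
- **Surroundings:** In the last pictures I saw no change in the pots and tools. The arm hid part of the tool mat in the top view.
- **Checks that disagreed:** Before the push, the scene camera put the error at about 5 mm, the top camera at about 3 mm, and the rule at about 5.7 mm. I did not measure the diagonals again afterwards. By these estimates, the rail is now between about 0.4 mm short of square and 2.3 mm past it, inside the 4 mm limit.

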